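Bring the circuit board under the bench magnifier

TASK

On the inspection stand, push one of the carousel's arms with a closed fingertip, gently and without grasping anything, until the rectangular cradle with the circuit board stands right in front of the steel pointer on the stand's edge. Then push the magnifier's swing arm round, in the same manner, until its lens is centred above the board. Leave the other things on the bench where they are and take the hand clear.

Things in the scene. Friction and masses are not known exactly. Their poses are not given: they have to be found in the camera images.
- stand: fixed inspection stand; origin on the table under the carousel's vertical axis, z up, its -x axis points from there to the steel pointer. Grey disc 284 mm across, top at z = 8 mm, under the carousel; a tongue carries a steel post (20 mm thick, axis at stand x = +100, y = +190 mm) for the magnifier arm.
- station (a point): the place in front of the steel pointer where the board's centre must come: 115 mm from the carousel axis along the stand's -x, 45 mm above the table. The pointer is a small steel cone on a thin pin, tip towards the carousel axis, 132 to 172 mm from the axis and up to 80 mm above the table.
- carousel: turning cross, four arms 90 degrees apart on a 44 mm hub (top 66 mm above the table); origin on its vertical axis, 30 mm up; x lies along the board's arm. Arms: bars 12 mm wide, 34 to 48 mm above the table, bare from 22 to 85 mm from the axis. Turns freely both ways against about 0.12 N m of friction and stays where left; over 3 rad/s or 35 N of push is too rough.
- board (a point): centre of the circuit board (48 x 64 mm) in its rectangular cradle (54 x 70 mm) at the end of the carousel's x arm, 115 mm from the axis, 45 mm above the table. The other three arms end in round cups of small parts: 56 mm across, centres 115 mm from the axis, tops 59 mm above the table.
- lens_arm: magnifier's swing arm; origin on its vertical pivot atop the post, 200 mm above the table (cap 30 mm across, top at 212 mm); x points to the lens. Bar 12 mm wide, 193 to 207 mm up, bare from 15 to 230 mm from the pivot. Swings level, stays where left (friction 0.25 N m). Starts on the left, 1.15 to 1.77 rad clockwise (from above) of the station; stop 0.6 rad beyond it. Same limits: 3 rad/s, 35 N.
- lens (a point): centre of the round lens (white ring 109 mm across, glass inside) at the swing arm's end, 287 mm from the pivot, 200 mm above the table; its path crosses exactly over the station.
- spool: solder spool, upright, 60 mm across, 44 mm high; loose bystander, to be left alone; origin under its middle
- jar: small glass jar with lid, 44 mm across, 55 mm high; loose bystander, to be left alone; origin under its middle
- mug: white mug, 76 mm across, 90 mm high; loose bystander, to be left alone; origin under its middle
- driver: screwdriver lying flat, 170 mm long; loose bystander, to be left alone; origin under its middle
- meter: black hand-held multimeter lying flat, 150 x 78 x 32 mm; loose bystander, to be left alone; origin under its middle
- module: small plastic-cased power module with two steel terminals, 45 x 35 x 28 mm; loose bystander, to be left alone; origin under its middle

How it is judged:
By the outcome, as a careful person would: the job done as asked, in the order asked, and still so for the second after the job is handed in, with the robot touching nothing.
It also fails if it takes over 72 s, if anything falls off the work surface, if the arm or the gripper's body presses on something with over 40 N, if the wrist force passes 120 N, or if a joint passes its speed limit or range.

ROBOT

A 6-joint arm with a two-finger parallel gripper is mounted at the origin on the work surface. World frame = base frame: x ahead of the robot, y to its left, z up, the work surface at z = 0. Lengths are in m, angles in degrees, forces in N, time in s.
With the tool pointing down it reaches from about 0.4 to 0.825 m from the base axis. Payload 7 kg.
Tool frame: the origin (TCP) lies midway between the tips of the shut fingers; the grasp point (between the pads) lies 19 mm behind it (tcp_to_grasp is the z of the grasp point in the tool frame, in m); z points along the fingers, y is the line along which they close (so a half turn about z gives the same grasp; the last joint's range is limited). The gripper opens to 88 mm and grips with 3 to 60 N. Pads are 19 mm wide; open, the fingers measure 130 mm over their backs; the gripper's body (78 mm by 193 mm) begins 47 mm behind the grasp point.
Start: joints at [80.506, 20.546, 0.682, 0, -70.136, -16.507], TCP at [0.296, 0.607, 0.227] pointing down, gripper open.
Joint ranges: [-176.03, 176.03], [-82.01, 121.73], [-58.28, 71.71], [-173.87, 95.51], [-174.79, -0.11], [-173.66, 173.66]. Speed limits (degrees/s): [136.94, 136.94, 172.46, 180, 180, 180].

INTERFACE

Orientations are given as [roll, pitch, yaw] about the fixed x, y, z axes, in that order (R = Rz(yaw) Ry(pitch) Rx(roll)).
In Python, from workcell import * gives the robot as it stands.
- The arm moves only by the tool play_rows, never from a script. Its argument "increments" is a list of rows, each a list of 6 numbers: the shift along the tool's x, y, z in units of 0.03 m (1.0 is 0.03 m), then the turn, a rotation vector about the tool's x, y, z in units of 8 degrees (1.0 is 8 degrees). A call has 1 to 8 rows; each row shifts and turns the commanded pose from where the row before left it, along the tool's axes as they then stand; what a row does not reach is not made up. A row lasts 1/10 s, in which the tool goes at most 50 mm and 8.59 degrees, less where a joint would pass 70% of its speed; a pose out of reach is approached as far as the arm can. A call with a number of a shift or a turn outside -1 to 1 is refused whole. A call with a gripper value outside its range is refused whole. "claw" is the closure, from 0 (fully open) to 1 (shut), set as the call begins (left out, the last holds). The fingers move at their own pace and stop on an object; "grip_force" is the grip in N (left out, the last holds). Time passes only in rows, so rows that do not move let the fingers close. It gives the time, the measured TCP pose, the force, the opening and the grip force at its end, in the units of the state.
- state(): the state, without advancing time (a new reading comes with each control period).
- grab_frame(name): name is "side" or "top"; returns a dict with "frame" (384x512x3 uint8, red, green, blue), "intrinsics" (3x3 intrinsics, pixels), "T" (4x4, takes a point from camera to world coordinates). Camera axes: x right, y down, z forward; pixel columns grow to the right and rows downward; lengths in m; the calibration is good to about 2 mm. A picture is of the moment at which its call begins. There is no depth.
- hand_in(): hands the job in; it is judged then, once.
Trained networks look in the newest picture that a camera, given by its name, has taken for a name from the list of things; names that differ only in an ending like _2 or _b are one class to them, and where a whole thing is asked for, a point or a joint stands for the part that bears it (a point fixed in the world has none). Each returns a list of dicts, best first, with "p" (0 to 1); they miss things now and then, are a little off and sometimes report something else, mostly with a low value. They report only what shows in the picture. A call takes as long as a camera call.
- look_for(camera, target): "centre" ([column, row] in pixels, amid what is visible of it).
- silhouettes(camera, target): "mask" (384x512 bool, what is visible of it) and "centre" ([column, row] in pixels, amid what is visible of it).
The state is a dict: "clock": time; "joint_positions": joint angles; "qvel": joint speeds; "effort": joint torques, N m; "tcp_pos": TCP position; "ee_rot": TCP orientation; "wrist_force": force on the tool from outside, world axes, zero at the start; "moment": the same for the moment, N m; "finger_gap": finger opening in m; "gripper_force": force on a finger pad.
Only numpy, scipy, OpenCV 4.12 (cv2) and the standard library are available. Lean on these libraries where they do the work, as an engineer would, in place of code of your own. Each camera call takes 0.05 s, during which the arm holds its last target. There are 200 camera calls.

## Working session

There is one attempt and no reset: what is moved stays moved. The work goes in short steps, Python scripts to look and compute and a tool call to move; the robot and the scene stay as the last step left them, time stands still between calls to the robot, and variables do not carry over. Pictures are saved under pics/ and viewed, at most 10 in all, crops included, and the job is handed in when it is done.

Besides the shell and the picture viewer there is one more tool, called by a JSON object that holds its "fn" and its "kwargs". play_rows: Moves the arm, as the interface text tells. Its arguments: {"type":"object","properties":{"increments":{"type":"array"},"claw":{"type":"number"},"grip_force":{"type":"number"}},"required":["increments"]}

```bash
mkdir -p pics; ls
cat > h.py <<'E'
from workcell import *
import numpy as np, cv2
def ray(f,px):
    K=np.array(f["intrinsics"]);T=np.array(f["T"])
    d=T[:3,:3]@np.linalg.solve(K,[px[0],px[1],1.]);return T[:3,3],d
def atz(f,px,z):
    o,d=ray(f,px);return o+d*(z-o[2])/d[2]
def proj(f,p):
    K=np.array(f["intrinsics"]);T=np.array(f["T"])
    c=T[:3,:3].T@(np.array(p)-T[:3,3]);u=K@c;return u[:2]/u[2]
def save(f,n): cv2.imwrite("pics/"+n,f["frame"][:,:,::-1])
E
python3 - <<'E'
from h import *
Z=dict(stand=.008,carousel=.05,board=.045,lens_arm=.2,lens=.2,spool=.044,jar=.055,mug=.09,driver=.015,meter=.032,module=.028)
fs={}
for c in("top","side"):
    f=grab_frame(c);save(f,c+"0.png");print(c,np.round(np.array(f["T"])[:3],3).tolist())
    for n,z in Z.items():
        for d in look_for(c,n)[:2]:
            print(n,np.round(d["centre"],1),round(d["p"],2),np.round(atz(f,d["centre"],z),3))
print(state())
E
```

```text
pics
top [[-0.088, -0.97, 0.226, 0.285], [-0.996, 0.086, -0.019, -0.096], [-0.001, -0.227, -0.974, 1.404]]
stand [219.8 220.6] 0.91 [ 0.537 -0.019  0.008]
stand [153.8 238.4] 0.6 [0.503 0.17  0.008]
carousel [236.7 209.2] 0.77 [ 0.557 -0.07   0.05 ]
board [239.6 210.5] 0.83 [ 0.554 -0.077  0.045]
lens_arm [ 81.  252.3] 0.84 [0.455 0.309 0.2  ]
lens [ 84.1 254.1] 0.69 [0.45  0.302 0.2  ]
spool [153.7 235.9] 0.78 [0.504 0.163 0.044]
jar [304.6 221.7] 0.72 [ 0.505 -0.252  0.055]
mug [104.2 246. ] 0.66 [0.482 0.285 0.09 ]
mug [307.6 220. ] 0.35 [ 0.503 -0.257  0.09 ]
driver [246.  138.3] 0.73 [ 0.773 -0.113  0.015]
driver [220.5 217.2] 0.69 [ 0.546 -0.022  0.015]
meter [401.9 258.1] 0.63 [ 0.385 -0.509  0.032]
meter [ 79.7 254.6] 0.33 [0.473 0.369 0.032]
module [185.8 157.9] 0.62 [0.725 0.064 0.028]
side [[0.98, -0.132, 0.151, 0.359], [-0.2, -0.577, 0.792, -1.173], [-0.017, -0.806, -0.592, 0.911]]
stand [245.3 200.9] 0.91 [ 0.558 -0.023  0.008]
carousel [249.2 207.9] 0.7 [ 0.553 -0.112  0.05 ]
board [248.7 205.9] 0.9 [ 0.555 -0.097  0.045]
board [215.1 169.7] 0.71 [0.483 0.119 0.045]
len
[... 351 characters left out ...]
4 0.04  0.028]
{'clock': 1.2, 'joint_positions': array([ 8.05051317e+01,  2.05459821e+01,  6.79684870e-01, -4.89533015e-04,
       -7.01359462e+01, -1.65065225e+01]), 'qvel': array([-0.00546579, -0.09275381, -0.01815471, -0.04359263, -0.0483284 ,
       -0.01489747]), 'effort': array([ 4.54771759e-05, -5.82403529e+01,  2.93309569e+01,  7.00265944e+00,
        1.26884578e-02, -1.16597147e-05]), 'tcp_pos': array([0.29591982, 0.60662774, 0.22654667]), 'ee_rot': array([ 1.79997718e+02, -1.95977575e-04, -2.60015572e+01]), 'wrist_force': array([-0.29495562, -0.15602215,  0.30634731]), 'moment': array([-0.03430946, -0.01568851,  0.00705481]), 'gripper_force': 0.0, 'finger_gap': 0.08734061102880687}
```

Run:
```python
import cv2
a=cv2.imread("pics/top0.png")[130:310,20:340];cv2.imwrite("pics/t.png",cv2.resize(a,None,fx=2.5,fy=2.5,interpolation=2))
a=cv2.imread("pics/side0.png")[50:290,120:380];cv2.imwrite("pics/s.png",cv2.resize(a,None,fx=2.5,fy=2.5,interpolation=2))
```

```text
(no output)
```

View pics/t.png

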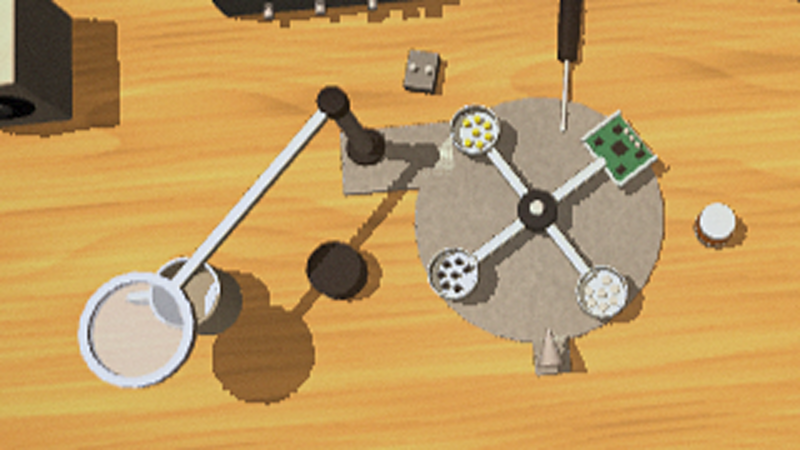

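View pics/s.png

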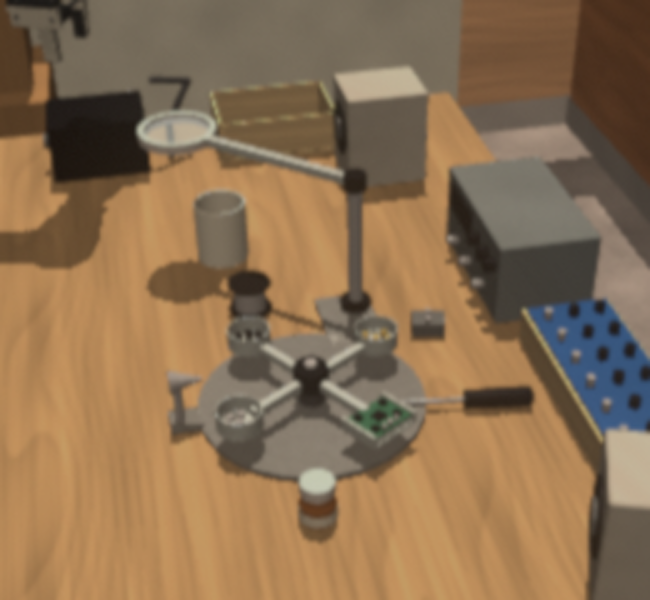

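The top crop shows the hub at (235,214) px, board (268,190), pivot cap (153,171), lens (75,262), pointer about (240,270) and cups at (210,182), (202,239), (261,247). The side view agrees: the board sits at the far right of the hub, and the pointer is on the robot side.

Run:
```python
from h import *
f=grab_frame("top");g=grab_frame("side")
t=lambda x,y:(x/2.5+20-.3,y/2.5+130-.3)
s=lambda x,y:(x/2.5+120-.3,y/2.5+50-.3)
P={n:atz(f,t(*p),z) for n,p,z in [("hub",(537,208),.068),("cap",(332,100),.212),("board",(619,149),.047),("lens",(137,330),.2),("ptr",(551,350),.06),("cy",(475,131),.057),("cb",(454,273),.057),("cw",(603,292),.057),("disc",(540,219),.008)]}
Q={n:atz(g,s(*p),z) for n,p,z in [("hub",(310,362),.068),("cap",(355,178),.212),("board",(381,416),.047),("lens",(177,131),.2),("cy",(375,332),.057),("cb",(248,334),.057),("cw",(239,415),.057)]}
for n in P: print(n,P[n].round(4),Q.get(n,np.zeros(3)).round(4))
for D in(P,Q):
    C=np.mean([D[k][:2] for k in("board","cb","cy","cw")],0);C2=(D["board"]+D["cb"])[:2]/2
    ang=lambda v:np.degrees(np.arctan2(v[1],v[0]))
    print("C",C,C2,"r",[ (k,round(float(np.hypot(*(D[k][:2]-C))),4),round(ang(D[k][:2]-C),1)) for k in("board","cb","cy","cw")])
    v=D["cap"][:2]-C; print("pivot r",np.hypot(*v),"(.2147) stand yaw",ang(v)-np.degrees(np.arctan2(190,100)))
    w=D["lens"][:2]-D["cap"][:2];print("lens r",np.hypot(*w),ang(w))
print("ptr yaw",ang(C-P["ptr"][:2]))
```

```text
hub [ 0.5441 -0.0634  0.068 ] [ 0.5456 -0.0676  0.068 ]
cap [0.6427 0.1268 0.212 ] [0.6416 0.112  0.212 ]
board [ 0.6069 -0.1594  0.047 ] [ 0.6112 -0.1609  0.047 ]
lens [0.4339 0.325  0.2   ] [0.4354 0.326  0.2   ]
ptr [ 0.3908 -0.0658  0.06  ] [0. 0. 0.]
cy [ 0.6393 -0.0013  0.057 ] [ 0.6399 -0.0094  0.057 ]
cb [0.4828 0.0322 0.057 ] [0.4825 0.0221 0.057 ]
cw [ 0.448  -0.1268  0.057 ] [ 0.4491 -0.1349  0.057 ]
disc [ 0.5428 -0.0643  0.008 ] [0. 0. 0.]
C [ 0.54424042 -0.06383276] [ 0.54486676 -0.06361865] r [('board', 0.1143, np.float64(-56.7)), ('cb', 0.114, np.float64(122.6)), ('cy', 0.1138, np.float64(33.3)), ('cw', 0.115, np.float64(-146.8))]
pivot r 0.2145329472961404 (.2147) stand yaw 0.4326560327404394
lens r 0.28792848374148666 136.4875479497066
C [ 0.54568995 -0.07076426] [ 0.54686114 -0.06937754] r [('board', 0.1114, np.float64(-54.0)), ('cb', 0.1123, np.float64(124.2)), ('cy', 0.1124, np.float64(33.1)), ('cw', 0.1159, np.float64(-146.4))]
pivot r 0.2064132483238605 (.2147) stand yaw 0.05790538698413883
lens r 0.29727254056336433 133.94032583355576
ptr yaw -1.828523502677766
```

{"fn": "play_rows", "kwargs": {"increments": [[0, 0, -0.5, 0, 0, 0.96], [0, 0, -0.5, 0, 0, 0.96], [0, 0, -0.5, 0, 0, 0.96], [0, 0, -0.5, 0, 0, 0.97], [0, 0, 0, 0, 0, 0], [0, 0, 0, 0, 0, 0]], "claw": 1, "grip_force": 20}}

```text
clock: 1.9
tcp_pos: [0.2958, 0.6067, 0.2864]
ee_rot: [-180.0, 0.0, -56.6]
wrist_force: [-0.8, 0.0, -0.7]
finger_gap: 0.0454
gripper_force: 0.0
```

```bash
cat >> h.py <<'E'
def Rt(rpy):
    from scipy.spatial.transform import Rotation as R
    return R.from_euler("xyz",rpy,degrees=True).as_matrix()
def goto(p):
    s=state();d=Rt(s["ee_rot"]).T@(np.array(p)-s["tcp_pos"])/.03
    return s["tcp_pos"].round(4),s["ee_rot"].round(1),s["joint_positions"].round(0),s["finger_gap"],"units",d.round(2),"norm",np.linalg.norm(d).round(1)
E
python3 -c "
from h import *
print(goto([.5174,-.123,.287]))"
```

```text
(array([0.2958, 0.6067, 0.2864]), array([-180. ,    0. ,  -56.6]), array([ 81.,  19.,   6.,  -0., -77., -47.]), 0.045430534986095714, 'units', array([24.37,  7.21, -0.03]), 'norm', np.float64(25.4))
```

{"fn": "play_rows", "kwargs": {"increments": [[0.9, 0.27, 0, 0, 0, 0], [0.9, 0.27, 0, 0, 0, 0], [0.9, 0.27, 0, 0, 0, 0], [0.9, 0.27, 0, 0, 0, 0], [0.9, 0.27, 0, 0, 0, 0], [0.9, 0.27, 0, 0, 0, 0], [0.9, 0.27, 0, 0, 0, 0], [0.9, 0.27, 0, 0, 0, 0]]}}

```text
clock: 2.7
tcp_pos: [0.3599, 0.3889, 0.2855]
ee_rot: [179.9, -0.0, -56.6]
wrist_force: [0.0, 0.2, -0.6]
finger_gap: 0.0002
gripper_force: 0.0
```

{"fn": "play_rows", "kwargs": {"increments": [[0.9, 0.27, 0, 0, 0, 0], [0.9, 0.27, 0, 0, 0, 0], [0.9, 0.27, 0, 0, 0, 0], [0.9, 0.27, 0, 0, 0, 0], [0.9, 0.27, 0, 0, 0, 0], [0.9, 0.27, 0, 0, 0, 0], [0.9, 0.27, 0, 0, 0, 0], [0.9, 0.27, 0, 0, 0, 0]]}}

```text
clock: 3.5
tcp_pos: [0.4237, 0.1728, 0.2857]
ee_rot: [179.9, 0.0, -56.6]
wrist_force: [-0.5, 0.1, -0.2]
finger_gap: 0.0008
gripper_force: 0.0
```

{"fn": "play_rows", "kwargs": {"increments": [[0.9, 0.27, 0, 0, 0, 0], [0.9, 0.27, 0, 0, 0, 0], [0.9, 0.27, 0, 0, 0, 0], [0.9, 0.27, 0, 0, 0, 0], [0.9, 0.27, 0, 0, 0, 0], [0.9, 0.27, 0, 0, 0, 0], [0.9, 0.27, 0, 0, 0, 0], [0.9, 0.27, 0, 0, 0, 0]]}}

```text
clock: 4.3
tcp_pos: [0.4878, -0.0432, 0.2856]
ee_rot: [179.9, 0.0, -56.6]
wrist_force: [0.6, 0.7, 0.9]
finger_gap: 0.0009
gripper_force: 0.0
```

{"fn": "play_rows", "kwargs": {"increments": [[0.9, 0.27, 0, 0, 0, 0], [0.9, 0.25, 0, 0, 0, 0], [0.9, 0.2, 0, 0, 0, 0], [0, 0, 0, 0, 0, 0], [0, 0, 0, 0, 0, 0]]}}

```text
clock: 4.8
tcp_pos: [0.5138, -0.1221, 0.2853]
ee_rot: [179.9, 0.1, -56.8]
wrist_force: [-0.3, 0.8, -0.6]
finger_gap: 0.0004
gripper_force: 0.0
```

```bash
python3 -c "
from h import *
print(goto([.5174,-.123,.03]))
f=grab_frame('top');cv2.imwrite('pics/t2.png',cv2.resize(f['frame'][100:320,100:350,::-1],None,fx=2.4,fy=2.4,interpolation=2))"
```

```text
(array([ 0.5138, -0.1221,  0.2853]), array([ 1.799e+02,  1.000e-01, -5.680e+01]), array([  8.,   5., -12.,  -0., -73.,  25.]), 0.00044356916718053086, 'units', array([ 0.1 , -0.1 ,  8.51]), 'norm', np.float64(8.5))
```

View pics/t2.png

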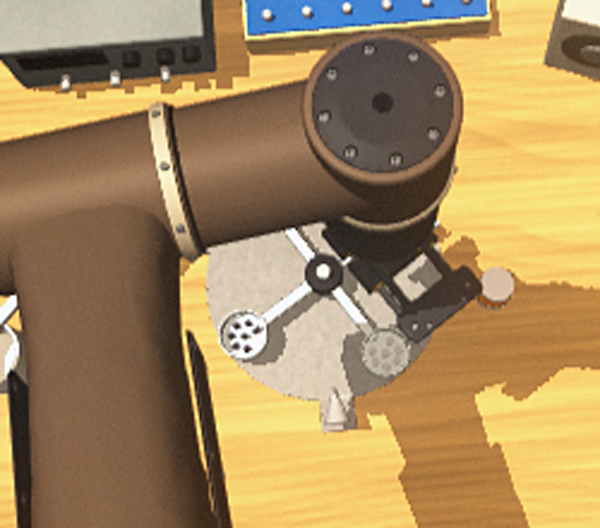

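The top view now shows the hand over the gap between the board and the white cup, with a wide lateral arm link over the post region. I'll check its height from the side before descending.

```bash
python3 -c "
from h import *
f=grab_frame('side')
cv2.imwrite('pics/s2.png',cv2.resize(f['frame'][:,:,::-1],None,fx=1.5,fy=1.5,interpolation=2))
print(proj(f,[.643,.127,.212])*1.5,proj(f,state()['tcp_pos'])*1.5)"
```

```text
[391.64296521 178.02999679] [350.22450517 212.91142711]
```

View pics/s2.png

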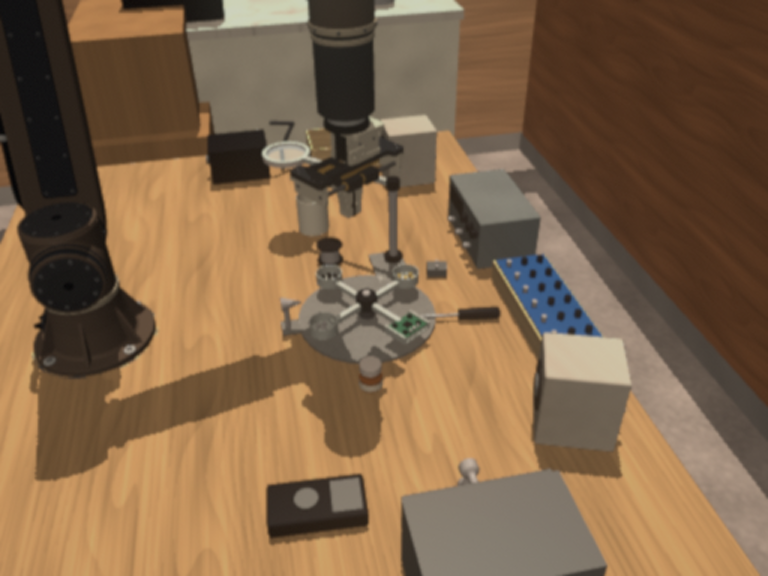

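{"fn": "play_rows", "kwargs": {"increments": [[0.1, -0.1, 0.9, 0, 0, 0], [0, 0, 0.9, 0, 0, 0], [0, 0, 0.9, 0, 0, 0], [0, 0, 0.9, 0, 0, 0], [0, 0, 0.9, 0, 0, 0], [0, 0, 0.9, 0, 0, 0], [0, 0, 0.9, 0, 0, 0], [0, 0, 0.8, 0, 0, 0]]}}

```text
clock: 5.7
tcp_pos: [0.518, -0.1215, 0.0725]
ee_rot: [-180.0, 0.0, -56.7]
wrist_force: [-0.0, 0.1, 1.4]
finger_gap: 0.0004
gripper_force: 0.0
```

{"fn": "play_rows", "kwargs": {"increments": [[0, 0, 0.6, 0, 0, 0], [0, 0, 0.5, 0, 0, 0], [0, 0, 0.3, 0, 0, 0], [0, 0, 0, 0, 0, 0], [0, 0, 0, 0, 0, 0]]}}

```text
clock: 6.2
tcp_pos: [0.5188, -0.1221, 0.0321]
ee_rot: [-180.0, -0.0, -56.7]
wrist_force: [0.3, -0.5, 0.7]
finger_gap: 0.0007
gripper_force: 0.0
```

```bash
python3 -c "
from h import *
print(goto([.5174,-.123,.03]))
C=np.array([.5442,-.0636]);s=state();a=np.radians(s['ee_rot'][2]);x=np.array([np.cos(a),np.sin(a)]);y=np.array([x[1],-x[0]])
v=s['tcp_pos'][:2]-C;print('tool-frame pos rel C (mm):',v@x*1e3,v@y*1e3)"
```

```text
(array([ 0.5188, -0.1221,  0.0321]), array([-180. ,   -0. ,  -56.7]), array([  8.,  19., -31.,   0., -40.,  25.]), 0.0007150399684520212, 'units', array([-0.  ,  0.06,  0.07]), 'norm', np.float64(0.1))
tool-frame pos rel C (mm): 35.01493909048555 53.318922495202635
```

{"fn": "play_rows", "kwargs": {"increments": [[-0.15, 0, 0, 0, 0, 0], [-0.15, 0, 0, 0, 0, 0], [-0.15, 0, 0, 0, 0, 0], [-0.15, 0, 0, 0, 0, 0], [-0.05, 0, 0, 0, 0, 0], [0, 0, 0, 0, 0, 0]]}}

```text
clock: 6.8
tcp_pos: [0.5078, -0.106, 0.0318]
ee_rot: [-180.0, -0.0, -56.8]
wrist_force: [0.4, -0.6, -0.2]
finger_gap: 0.0005
gripper_force: 0.1
```

{"fn": "play_rows", "kwargs": {"increments": [[-0.06, 0.015, 0, 0, 0, 0.25], [-0.12, 0.03, 0, 0, 0, 0.5], [-0.12, 0.03, 0, 0, 0, 0.5], [-0.12, 0.03, 0, 0, 0, 0.5], [-0.12, 0.03, 0, 0, 0, 0.5], [-0.12, 0.03, 0, 0, 0, 0.5], [-0.06, 0.015, 0, 0, 0, 0.25], [0, 0, 0, 0, 0, 0]]}}

```text
clock: 7.6
tcp_pos: [0.4943, -0.0884, 0.0315]
ee_rot: [180.0, 0.0, -80.8]
wrist_force: [0.4, -0.6, -0.1]
finger_gap: 0.0005
gripper_force: 0.0
```

```bash
cat > w.py <<'E'
from h import *
C=np.array([.5442,-.0636]);s=state();a=np.radians(s['ee_rot'][2]);x=np.array([np.cos(a),np.sin(a)]);y=np.array([x[1],-x[0]])
v=s['tcp_pos'][:2]-C;print('rel C (mm):',v@x*1e3,v@y*1e3,s['ee_rot'],s['tcp_pos'])
Z={"carousel":.05,"board":.046}
for c in("top","side"):
    f=grab_frame(c);save(f,c+"w.png")
    for d in look_for(c,"board")+silhouettes(c,"board"):
        p=atz(f,d["centre"],.046)[:2];v=p-C
        print(c,round(d["p"],2),np.round(d["centre"],1),p.round(3),"r",np.hypot(*v).round(4),"ang",np.degrees(np.arctan2(v[1],v[0])).round(1),d["mask"].sum() if "mask" in d else "")
E
python3 w.py
```

```text
rel C (mm): 16.568459133340017 53.17514302225357 [ 1.79993955e+02  8.52273883e-03 -8.08284054e+01] [ 0.49434556 -0.08843232  0.03153398]
top 0.84 [269.1 199.5] [ 0.578 -0.162] r 0.1037 ang -71.2 
top 0.7 [271.6 197.9] [ 0.582 -0.169] r 0.1119 ang -70.5 839
side 0.84 [250.9 209.8] [ 0.557 -0.118] r 0.0555 ang -76.5 
side 0.58 [253.1 207.9] [ 0.565 -0.11 ] r 0.0511 ang -65.5 1287
```

{"fn": "play_rows", "kwargs": {"increments": [[-0.12, 0.03, 0, 0, 0, 0.5], [-0.12, 0.03, 0, 0, 0, 0.5], [-0.12, 0.03, 0, 0, 0, 0.5], [-0.12, 0.03, 0, 0, 0, 0.5], [-0.12, 0.03, 0, 0, 0, 0.5], [-0.12, 0.03, 0, 0, 0, 0.5], [-0.12, 0.03, 0, 0, 0, 0.5], [-0.12, 0.03, 0, 0, 0, 0.5]]}}

```text
clock: 8.7
tcp_pos: [0.4885, -0.06, 0.0312]
ee_rot: [179.9, -0.1, -113.0]
wrist_force: [-1.7, -1.1, 0.6]
finger_gap: 0.0005
gripper_force: 1.2
```

{"fn": "play_rows", "kwargs": {"increments": [[-0.12, 0.03, 0, 0, 0, 0.5], [-0.12, 0.03, 0, 0, 0, 0.5], [-0.12, 0.03, 0, 0, 0, 0.5], [-0.12, 0.03, 0, 0, 0, 0.5], [-0.12, 0.03, 0, 0, 0, 0.5], [-0.12, 0.03, 0, 0, 0, 0.5], [-0.12, 0.03, 0, 0, 0, 0.5], [-0.06, 0.015, 0, 0, 0, 0.25]]}}

```text
clock: 9.5
tcp_pos: [0.4988, -0.0343, 0.0311]
ee_rot: [179.9, -0.1, -143.0]
wrist_force: [-2.2, -1.4, 0.1]
finger_gap: 0.0003
gripper_force: 1.1
```

```bash
python3 w.py; python3 -c "
import cv2
a=cv2.imread('pics/topw.png')[130:300,140:340]
cv2.imwrite('pics/t3.png',cv2.resize(a,None,fx=3,fy=3,interpolation=2))"
```

```text
rel C (mm): 18.577996246710633 50.76969154189514 [ 1.79936382e+02 -1.30695482e-01 -1.42951501e+02] [ 0.49878415 -0.03427247  0.03106245]
top 0.95 [265.4 235.8] [ 0.477 -0.142] r 0.103 ang -130.4 
top 0.3 [245.9 141.5] [ 0.752 -0.112] r 0.2138 ang -13.0 299
side 0.89 [250.2 207.5] [ 0.557 -0.106] r 0.0447 ang -72.9 
side 0.62 [251.9 205.9] [ 0.564 -0.1  ] r 0.0413 ang -61.7 1524
```

View pics/t3.png

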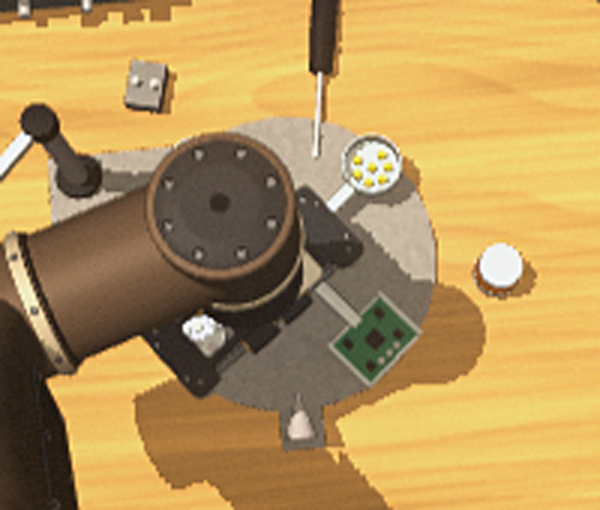

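The board is now at crop (375,338), i.e. full (265,242.7). The hand is hiding the hub. I'll measure by the green PCB pixels.

```bash
cat > b.py <<'E'
from h import *
C=np.array([.5442,-.0636]);s=state();a=np.radians(s['ee_rot'][2]);x=np.array([np.cos(a),np.sin(a)]);y=np.array([x[1],-x[0]])
v=s['tcp_pos'][:2]-C;print('rel C (mm):',v@x*1e3,v@y*1e3,s['ee_rot'].round(1),s['tcp_pos'].round(4),s['wrist_force'].round(1))
for c in("top","side"):
    f=grab_frame(c);save(f,c+"w.png");im=f["frame"].astype(int)
    m=((im[...,1]>im[...,0]*1.15+5)&(im[...,1]>im[...,2]*1.15+5)).astype(np.uint8)
    u=proj(f,[C[0],C[1],.045]);yy,xx=np.mgrid[:384,:512];m[np.hypot(xx-u[0],yy-u[1])>90]=0
    m=cv2.morphologyEx(m,cv2.MORPH_CLOSE,np.ones((7,7),np.uint8))
    n,l,st,ce=cv2.connectedComponentsWithStats(m)
    k=1+st[1:,4].argmax();cn=cv2.findContours((l==k).astype(np.uint8),0,2)[0][0][:,0].astype(float)
    w=np.array([atz(f,q,.046)[:2] for q in cn]).astype(np.float32)
    r=cv2.minAreaRect(w*1000);p=np.array(r[0])/1e3;v=p-C
    print(c,st[k,4],p.round(4),"size",np.round(r[1],1),"r",np.hypot(*v).round(4),"ang",np.degrees(np.arctan2(v[1],v[0])).round(1),"rect",round(r[2],1))
E
python3 b.py
```

```text
rel C (mm): 17.88762997383616 50.39549204323709 [ 1.800e+02 -1.000e-01 -1.428e+02] [ 0.4995 -0.0343  0.0313] [-2.1 -1.1 -1.5]
top 365 [ 0.4575 -0.137 ] size [44.5 58.2] r 0.1137 ang -139.7 rect 39.9
side 14 [ 0.4542 -0.122 ] size [21.3 10.4] r 0.1073 ang -147.0 rect 0.2
```

{"fn": "play_rows", "kwargs": {"increments": [[-0.12, 0.035, 0, 0, 0, 0.5], [-0.12, 0.035, 0, 0, 0, 0.5], [-0.12, 0.035, 0, 0, 0, 0.5], [-0.12, 0.035, 0, 0, 0, 0.5], [-0.12, 0.035, 0, 0, 0, 0.5], [-0.12, 0.035, 0, 0, 0, 0.5], [-0.12, 0.035, 0, 0, 0, 0.5], [-0.06, 0.02, 0, 0, 0, 0.25]]}}

```text
clock: 10.7
tcp_pos: [0.5213, -0.0157, 0.0315]
ee_rot: [180.0, 0.0, -172.9]
wrist_force: [-2.4, 0.9, 0.7]
finger_gap: 0.0002
gripper_force: 1.1
```

{"fn": "play_rows", "kwargs": {"increments": [[-0.06, 0.02, 0, 0, 0, 0.25], [0, 0, 0, 0, 0, 0], [0, 0, 0, 0, 0, 0]]}}

```text
clock: 11.0
tcp_pos: [0.5233, -0.0151, 0.0317]
ee_rot: [180.0, 0.0, -174.7]
wrist_force: [-1.6, 1.1, -0.0]
finger_gap: 0.0005
gripper_force: 0.3
```

```bash
python3 b.py
```

```text
rel C (mm): 16.349511652978663 50.26073639660283 [ 180.     0.  -174.7] [ 0.5233 -0.0151  0.0317] [-1.6  1.1 -0. ]
top 382 [ 0.4311 -0.076 ] size [46.8 60.7] r 0.1137 ang -173.8 rect 6.3
side 101 [ 0.4291 -0.076 ] size [40.3 46. ] r 0.1158 ang -173.9 rect 5.3
```

{"fn": "play_rows", "kwargs": {"increments": [[-0.041, 0.012, 0, 0, 0, 0.17], [-0.041, 0.012, 0, 0, 0, 0.17], [-0.041, 0.012, 0, 0, 0, 0.17], [-0.041, 0.012, 0, 0, 0, 0.17], [0, 0, 0, 0, 0, 0], [0, 0, 0, 0, 0, 0]]}}

```text
clock: 11.7
tcp_pos: [0.5281, -0.0134, 0.0316]
ee_rot: [180.0, 0.0, 179.8]
wrist_force: [-0.1, -0.4, -0.5]
finger_gap: 0.0006
gripper_force: 0.3
```

```bash
python3 b.py; python3 -c "
import cv2
a=cv2.imread('pics/topw.png')[210:300,180:300]
b=cv2.imread('pics/sidew.png')[150:260,170:310]
cv2.imwrite('pics/c4.png',cv2.hconcat([cv2.resize(a,(400,300),interpolation=2),cv2.resize(b,(382,300),interpolation=2)]))"
```

```text
rel C (mm): 16.320414246877565 50.15244076675498 [180.    0.  179.8] [ 0.5281 -0.0134  0.0316] [-0.1 -0.4 -0.5]
top 387 [ 0.4305 -0.0647] size [47.2 60.9] r 0.1137 ang -179.4 rect 1.3
side 76 [ 0.4297 -0.0684] size [45.5 28.1] r 0.1147 ang -177.6 rect 69.3
```

View pics/c4.png

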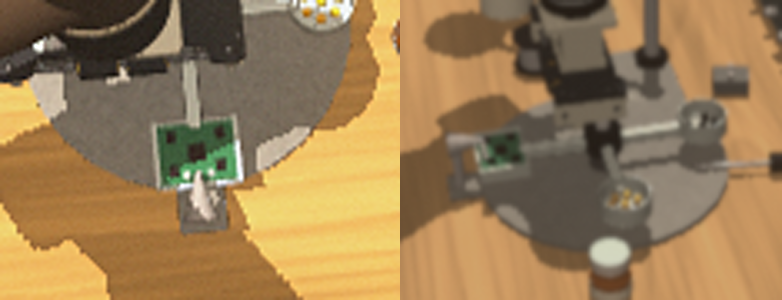

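{"fn": "play_rows", "kwargs": {"increments": [[0.2, 0, 0, 0, 0, 0], [0.3, 0, 0, 0, 0, 0], [0, 0, -0.6, 0, 0, 0], [0, 0, -0.9, 0, 0, 0], [0, 0, -1, 0, 0, 0], [0, 0, -1, 0, 0, 0], [0, 0, -1, 0, 0, 0], [0, 0, -1, 0, 0, 0]]}}

```text
clock: 12.6
tcp_pos: [0.5117, -0.0135, 0.1978]
ee_rot: [180.0, 0.0, 179.8]
wrist_force: [0.6, 0.9, -0.2]
finger_gap: 0.0004
gripper_force: 0.0
```

{"fn": "play_rows", "kwargs": {"increments": [[0, 0, -1, 0, 0, -0.97], [0, 0, -1, 0, 0, -0.97], [0, 0, -1, 0, 0, -0.97], [0, 0, 0, 0, 0, -0.97], [0, 0, 0, 0, 0, -0.97], [0, 0, 0, 0, 0, -0.97], [0, 0, 0, 0, 0, 0], [0, 0, 0, 0, 0, 0]]}}

```text
clock: 13.4
tcp_pos: [0.5122, -0.0134, 0.2865]
ee_rot: [180.0, -0.0, -133.9]
wrist_force: [0.6, -0.1, 0.3]
finger_gap: 0.0006
gripper_force: 0.0
```

```bash
python3 b.py; python3 -c "
from h import *
print(goto([.558,.256,.285]))
f=grab_frame('top')
for px,z in(((240,261.6),.07),((241.2,274.5),.03)): print(atz(f,px,z))
cv2.imwrite('pics/c5.png',cv2.resize(f['frame'][150:300,130:330,::-1],None,fx=4,fy=4,interpolation=2))"
```

```text
rel C (mm): -13.970486006331116 57.83856075199659 [ 180.    -0.  -133.9] [ 0.5122 -0.0134  0.2865] [ 0.6 -0.1  0.3]
top 380 [ 0.4309 -0.0647] size [45.8 60.9] r 0.1133 ang -179.4 rect 1.2
(array([ 0.5124, -0.0134,  0.2865]), array([ 180. ,   -0. , -133.9]), array([ 20.,   3., -14.,  -0., -73., -64.]), 0.0003919948144163203, 'units', array([-7.53,  5.13,  0.05]), 'norm', np.float64(9.1))
[ 0.41129993 -0.06752529  0.07      ]
[ 0.37999638 -0.06707093  0.03      ]Traceback (most recent call last):
  File "b.py", line 10, in <module>
    k=1+st[1:,4].argmax();cn=cv2.findContours((l==k).astype(np.uint8),0,2)[0][0][:,0].astype(float)
        ~~~~~~~~~~~~~~~^^
ValueError: attempt to get argmax of an empty sequence
```

View pics/c5.png

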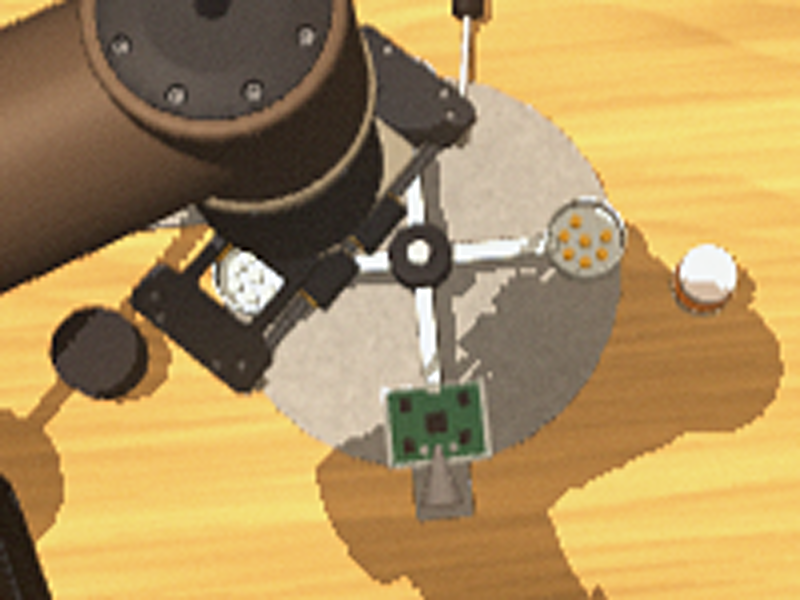

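The board (437,423) now sits in line between the hub (420,253) and the pointer tip (437,452). On to the magnifier.

{"fn": "play_rows", "kwargs": {"increments": [[-0.83, 0.57, 0, 0, 0, 0], [-0.83, 0.57, 0, 0, 0, 0], [-0.83, 0.57, 0, 0, 0, 0], [-0.83, 0.57, 0, 0, 0, 0], [-0.83, 0.57, 0, 0, 0, 0], [-0.83, 0.57, 0, 0, 0, 0], [-0.83, 0.57, 0, 0, 0, 0], [-0.83, 0.57, 0, 0, 0, 0]]}}

```text
clock: 14.35
tcp_pos: [0.5514, 0.2264, 0.2864]
ee_rot: [180.0, -0.0, -133.8]
wrist_force: [0.8, 0.4, 0.5]
finger_gap: 0.0006
gripper_force: 0.0
```

{"fn": "play_rows", "kwargs": {"increments": [[-0.83, 0.57, 0, 0, 0, 0], [0, 0, 0, 0, 0, 0], [0, 0, 0, 0, 0, 0]]}}

```text
clock: 14.65
tcp_pos: [0.556, 0.2554, 0.2858]
ee_rot: [180.0, -0.1, -133.7]
wrist_force: [0.8, -1.0, -0.9]
finger_gap: 0.0009
gripper_force: 0.0
```

```bash
cat > l.py <<'E'
from h import *
P=np.array([.643,.127]);s=state();a=np.radians(s['ee_rot'][2]);x=np.array([np.cos(a),np.sin(a)]);y=np.array([x[1],-x[0]])
v=s['tcp_pos'][:2]-P;print('rel P (mm):',v@x*1e3,v@y*1e3,s['ee_rot'].round(1),s['tcp_pos'].round(4),s['wrist_force'].round(1))
print(s["joint_positions"].round())
for c in("top","side"):
    f=grab_frame(c);save(f,c+"l.png")
    for d in look_for(c,"lens")[:1]+silhouettes(c,"lens")[:1]:
        p=atz(f,d["centre"],.2)[:2]
        if "mask" in d:
            cn=max(cv2.findContours(d["mask"].astype(np.uint8),0,2)[0],key=len)[:,0]
            w=np.array([atz(f,q,.2)[:2] for q in cn]).astype(np.float32);p,rad=cv2.minEnclosingCircle(w*1000);p=np.array(p)/1e3;print(" diam",2*rad)
        v=p-P
        print(c,round(d["p"],2),p.round(4),"r",np.hypot(*v).round(4),"ang",np.degrees(np.arctan2(v[1],v[0])).round(1)%360)
E
python3 l.py
```

```text
rel P (mm): -32.77014167478614 151.6341547371916 [ 1.800e+02 -1.000e-01 -1.337e+02] [0.556  0.2554 0.2858] [ 0.8 -1.  -0.9]
[ 43.  13.  -2.  -0. -75. -87.]
top 0.78 [0.4514 0.2978] r 0.2566 ang 138.3
 diam 354.81976318359375
top 0.7 [0.5283 0.2433] r 0.1633 ang 134.6
side 0.66 [0.4507 0.2671] r 0.2379 ang 143.9
 diam 370.34881591796875
side 0.91 [0.5242 0.2367] r 0.1617 ang 137.3
```

{"fn": "play_rows", "kwargs": {"increments": [[0, 0, 0.7, 0, 0, 0], [0, 0, 0.9, 0, 0, 0], [0, 0, 0.9, 0, 0, 0], [0, 0, 0.6, 0, 0, 0], [0, 0, 0.25, 0, 0, 0], [0, 0, 0, 0, 0, 0]]}}

```text
clock: 15.55
tcp_pos: [0.556, 0.2544, 0.1854]
ee_rot: [180.0, -0.1, -133.7]
wrist_force: [0.1, 0.1, -0.1]
finger_gap: 0.0
gripper_force: 0.0
```

{"fn": "play_rows", "kwargs": {"increments": [[0.15, 0, 0, 0, 0, 0], [0.15, 0, 0, 0, 0, 0], [0.15, 0, 0, 0, 0, 0], [0.1, 0, 0, 0, 0, 0], [0, 0, 0, 0, 0, 0]]}}

```text
clock: 16.05
tcp_pos: [0.5447, 0.2429, 0.1868]
ee_rot: [-180.0, 0.1, -133.7]
wrist_force: [0.3, -0.2, -0.7]
finger_gap: 0.0005
gripper_force: 0.0
```

```bash
python3 l.py|head -2
```

```text
rel P (mm): -15.94641902946417 151.16108976460606 [-1.800e+02  1.000e-01 -1.337e+02] [0.5447 0.2429 0.1868] [ 0.3 -0.2 -0.7]
[ 43.  15. -13.   0. -62. -86.]
```

{"fn": "play_rows", "kwargs": {"increments": [[0.088, 0.007, 0, 0, 0, -0.125], [0.176, 0.014, 0, 0, 0, -0.25], [0.264, 0.02, 0, 0, 0, -0.375], [0.264, 0.02, 0, 0, 0, -0.375], [0.264, 0.02, 0, 0, 0, -0.375], [0.264, 0.02, 0, 0, 0, -0.375], [0.264, 0.02, 0, 0, 0, -0.375], [0.264, 0.02, 0, 0, 0, -0.375]]}}

```text
clock: 17.15
tcp_pos: [0.5102, 0.2002, 0.1862]
ee_rot: [-180.0, 0.1, -112.5]
wrist_force: [1.4, 2.0, -0.1]
finger_gap: 0.0004
gripper_force: 1.1
```

```bash
python3 l.py
```

```text
rel P (mm): -16.850270654611407 150.7091885413294 [-1.800e+02  1.000e-01 -1.125e+02] [0.5102 0.2002 0.1862] [ 1.4  2.  -0.1]
[ 42.  10. -19.   0. -61. -64.]
top 0.55 [0.3855 0.2112] r 0.2709 ang 161.9
 diam 158.71287536621094
top 0.63 [0.4003 0.2249] r 0.2617 ang 158.0
side 0.58 [0.4052 0.1913] r 0.2463 ang 164.9
 diam 360.0661315917969
side 0.75 [0.4883 0.179 ] r 0.1632 ang 161.4
```

{"fn": "play_rows", "kwargs": {"increments": [[0.264, 0.02, 0, 0, 0, -0.375], [0.264, 0.02, 0, 0, 0, -0.375], [0.264, 0.02, 0, 0, 0, -0.375], [0.264, 0.02, 0, 0, 0, -0.375], [0.264, 0.02, 0, 0, 0, -0.375], [0.264, 0.02, 0, 0, 0, -0.375], [0.264, 0.02, 0, 0, 0, -0.375], [0.264, 0.02, 0, 0, 0, -0.375]]}}

```text
clock: 18.25
tcp_pos: [0.4926, 0.1401, 0.1862]
ee_rot: [-180.0, 0.1, -88.6]
wrist_force: [0.5, 2.1, -0.6]
finger_gap: 0.0003
gripper_force: 1.1
```

{"fn": "play_rows", "kwargs": {"increments": [[0.264, 0.02, 0, 0, 0, -0.375], [0.264, 0.02, 0, 0, 0, -0.375], [0.264, 0.02, 0, 0, 0, -0.375], [0.264, 0.02, 0, 0, 0, -0.375], [0.264, 0.02, 0, 0, 0, -0.375], [0.264, 0.02, 0, 0, 0, -0.375], [0.264, 0.02, 0, 0, 0, -0.375], [0.264, 0.02, 0, 0, 0, -0.375]]}}

```text
clock: 19.05
tcp_pos: [0.5008, 0.0775, 0.1861]
ee_rot: [-180.0, 0.0, -64.6]
wrist_force: [-0.1, 3.0, 0.3]
finger_gap: 0.0001
gripper_force: 1.1
```

{"fn": "play_rows", "kwargs": {"increments": [[0.264, 0.02, 0, 0, 0, -0.375], [0.176, 0.014, 0, 0, 0, -0.25], [0.088, 0.007, 0, 0, 0, -0.125], [0, 0, 0, 0, 0, 0], [0, 0, 0, 0, 0, 0]]}}

```text
clock: 19.55
tcp_pos: [0.5063, 0.0623, 0.1859]
ee_rot: [180.0, -0.0, -58.7]
wrist_force: [-0.8, -0.8, 0.3]
finger_gap: 0.0007
gripper_force: 0.0
```

```bash
python3 l.py;python3 -c "
from h import *
a=cv2.imread('pics/topl.png')[140:320,100:340]
cv2.imwrite('pics/t6.png',cv2.resize(a,None,fx=3.3,fy=3.3,interpolation=2))"
```

```text
rel P (mm): -15.60936601606109 150.39889644601007 [180.   -0.  -58.7] [0.5063 0.0623 0.1859] [-0.8 -0.8  0.3]
[ 29.   7. -23.   0. -60.   2.]
top 0.77 [ 0.4027 -0.0263] r 0.285 ang 212.5
 diam 110.54473114013672
top 0.72 [ 0.4026 -0.0253] r 0.2846 ang 212.3
side 0.75 [ 0.422 -0.016] r 0.2633 ang 212.9
 diam 369.78857421875
side 0.8 [0.508 0.035] r 0.1634 ang 214.3
```

View pics/t6.png

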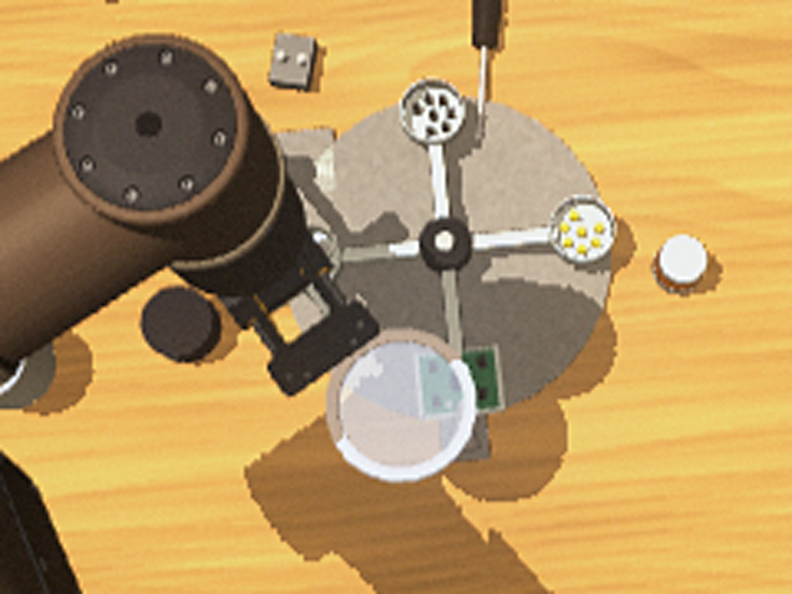

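The white ring is now at crop (402,405), partly over the board at (455,380); about 9.5° remain.

{"fn": "play_rows", "kwargs": {"increments": [[0.132, 0.01, 0, 0, 0, -0.19], [0.132, 0.01, 0, 0, 0, -0.19], [0.132, 0.01, 0, 0, 0, -0.19], [0.132, 0.01, 0, 0, 0, -0.19], [0.132, 0.01, 0, 0, 0, -0.19], [0.088, 0.007, 0, 0, 0, -0.125], [0, 0, 0, 0, 0, 0], [0, 0, 0, 0, 0, 0]]}}

```text
clock: 20.65
tcp_pos: [0.518, 0.043, 0.1861]
ee_rot: [-180.0, -0.0, -50.1]
wrist_force: [-0.1, -0.5, -0.3]
finger_gap: 0.0
gripper_force: 0.0
```

```bash
python3 l.py
```

```text
rel P (mm): -15.674105435295917 149.79080676159123 [-180.    -0.   -50.1] [0.518  0.043  0.1861] [-0.1 -0.5 -0.3]
[ 26.   8. -22.   0. -60.  13.]
top 0.74 [ 0.4321 -0.064 ] r 0.2846 ang 222.2
 diam 111.11651611328125
top 0.7 [ 0.4269 -0.0588] r 0.285 ang 220.7
side 0.82 [ 0.4435 -0.0447] r 0.2633 ang 220.7
 diam 376.5223388671875
side 0.81 [0.5208 0.0205] r 0.1621 ang 221.1
```

{"fn": "play_rows", "kwargs": {"increments": [[0.035, 0.003, 0, 0, 0, -0.05], [0.035, 0.003, 0, 0, 0, -0.05], [0.035, 0.003, 0, 0, 0, -0.05], [0, 0, 0, 0, 0, 0], [0, 0, 0, 0, 0, 0]]}}

```text
clock: 21.45
tcp_pos: [0.5198, 0.0404, 0.1861]
ee_rot: [-180.0, -0.0, -48.9]
wrist_force: [-0.6, 0.6, 0.3]
finger_gap: 0.0008
gripper_force: 0.5
```

```bash
python3 l.py
```

```text
rel P (mm): -15.75432379661379 149.83104179748142 [-180.    -0.   -48.9] [0.5198 0.0404 0.1861] [-0.6  0.6  0.3]
[ 26.   8. -22.   0. -60.  15.]
top 0.61 [ 0.4263 -0.0614] r 0.2872 ang 221.0
 diam 110.5013198852539
top 0.78 [ 0.4311 -0.0628] r 0.2845 ang 221.8
side 0.6 [ 0.4434 -0.0431] r 0.2623 ang 220.4
 diam 378.79998779296875
side 0.55 [0.5219 0.0178] r 0.1631 ang 222.0
```

{"fn": "play_rows", "kwargs": {"increments": [[-0.2, 0, 0, 0, 0, 0], [-0.4, 0, 0, 0, 0, 0], [-0.4, 0, 0, 0, 0, 0], [0, 0, -0.7, 0, 0, 0], [0, 0, -0.9, 0, 0, 0], [0, 0, -0.9, 0, 0, 0], [0, 0, -0.9, 0, 0, 0], [0, 0, -0.6, 0, 0, 0]]}}

```text
clock: 22.55
tcp_pos: [0.4998, 0.0638, 0.3083]
ee_rot: [-179.9, -0.0, -48.8]
wrist_force: [-0.4, 0.5, -0.6]
finger_gap: 0.0008
gripper_force: 0.0
```

{"fn": "play_rows", "kwargs": {"increments": [[-0.8, -0.3, 0, 0, 0, 0], [-0.9, -0.3, 0, 0, 0, 0], [-0.9, -0.3, 0, 0, 0, 0], [-0.9, -0.3, 0, 0, 0, 0], [-0.9, -0.3, 0, 0, 0, 0], [-0.6, -0.2, 0, 0, 0, 0], [0, 0, 0, 0, 0, 0], [0, 0, 0, 0, 0, 0]]}}

```text
clock: 23.35
tcp_pos: [0.439, 0.2101, 0.3061]
ee_rot: [-180.0, -0.0, -48.8]
wrist_force: [-0.4, -0.5, 0.2]
finger_gap: -0.0002
gripper_force: 0.0
```

```bash
python3 l.py;python3 -c "
from h import *
a=cv2.imread('pics/topl.png')[140:320,100:340]
b=cv2.imread('pics/sidel.png')[80:260,130:370]
cv2.imwrite('pics/t7.png',cv2.hconcat([cv2.resize(q,(400,300),interpolation=2) for q in (a,b)]))
f=grab_frame('top')
print(proj(f,[.4292,-.0648,.2]),proj(f,[.4292,-.0648,.046]))"
```

```text
rel P (mm): -196.98042943667812 98.65510512375766 [-180.    -0.   -48.8] [0.439  0.2101 0.3061] [-0.4 -0.5  0.2]
[ 49.  -0. -15.   0. -75.  -8.]
top 0.91 [ 0.4454 -0.0571] r 0.2701 ang 223.0
 diam 360.71728515625
top 0.93 [0.5217 0.0209] r 0.1611 ang 221.2
side 0.89 [ 0.4447 -0.0532] r 0.2679 ang 222.3
 diam 379.0591735839844
side 0.74 [0.5248 0.0171] r 0.1614 ang 222.9
[236.71052525 249.27339002] [238.71252299 255.89765279]
```

View pics/t7.png

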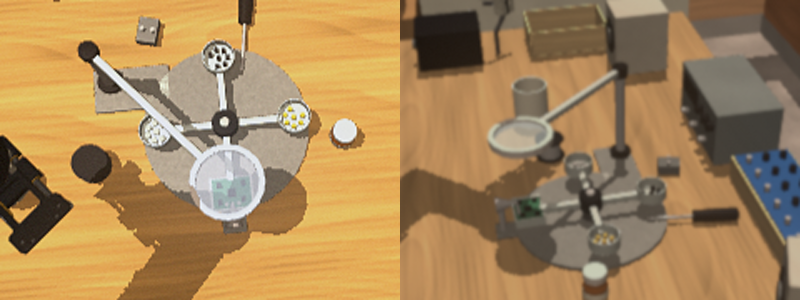

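The ring centre is about (236,250) px against a predicted (236.7,249.3); the hand is clear and the bystanders are unmoved. One sub-pixel check of ring and cup positions.

Run:
```python
from h import *
f=grab_frame("top");g=cv2.cvtColor(f["frame"],cv2.COLOR_RGB2GRAY)
B=cv2.resize(g,None,fx=4,fy=4,interpolation=cv2.INTER_CUBIC)
def hough(px,z,D,half=14,p2=20):
    o=proj(f,[*px,z]);rp=np.linalg.norm(proj(f,[px[0]+D/2,px[1],z])-o)*4
    x0,y0=[int(v*4-rp-60) for v in o];s=int(2*rp+120)
    c=cv2.HoughCircles(B[y0:y0+s,x0:x0+s],cv2.HOUGH_GRADIENT_ALT,1,400,param1=150,param2=.3,minRadius=int(rp*.9),maxRadius=int(rp*1.12))
    if c is None: return None
    q=((c[0,0,0]+x0+.5)/4-.5,(c[0,0,1]+y0+.5)/4-.5);return atz(f,q,z)[:2].round(4),round(c[0,0,2]/rp*D,4)
print("lens",hough((.4292,-.0648),.2,.109))
C=np.array([.5442,-.0636])
for a in(0,90,-90):
    t=np.radians(a+.6);h=hough(C+.115*np.array([np.cos(t),np.sin(t)]),.058,.056)
    if h: v=h[0]-C;print(a,h,np.hypot(*v).round(4),np.degrees(np.arctan2(v[1],v[0])).round(1)-a)
print("hub",hough(C,.066,.044),"cap",hough((.643,.127),.212,.03))
```

```text
lens (array([ 0.4288, -0.0664]), np.float64(0.1106))
0 (array([ 0.6605, -0.06  ]), np.float64(0.056)) 0.1164 1.8
-90 (array([ 0.548 , -0.1759]), np.float64(0.0545)) 0.1124 1.9000000000000057
hub (array([ 0.5445, -0.065 ]), np.float64(0.0443)) cap (array([0.6431, 0.1283]), np.float64(0.0297))
```

```bash
python3 -c "
from workcell import *
print(hand_in())"
```

```text
the job is handed in; nothing more can be done
None
```

The job is handed in: by camera, the board stands in front of the pointer to within about 1 mm and the lens is centred over it to within about 3 mm. The hand is clear, and no bystander moved that I could see in the pictures.

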